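Put the washed ink roller away on the roller tree

ROBOT

A 6-joint arm with a two-finger parallel gripper is mounted at the origin on the work surface. World frame = base frame: x ahead of the robot, y to its left, z up, the work surface at z = 0. Lengths are in m, angles in degrees, forces in N, time in s.
With the tool pointing down it reaches from about 0.35 to 0.875 m from the base axis. Payload 4.2 kg.
Tool frame: the origin (TCP) lies midway between the tips of the shut fingers; the grasp point (between the pads) lies 19 mm behind it; z points along the fingers, y is the line along which they close (so a half turn about z gives the same grasp; the last joint's range is limited). The gripper opens to 87 mm and grips with 3 to 60 N. Pads are 19 mm wide; open, the fingers measure 117 mm over their backs; the gripper's body (75 mm by 190 mm) begins 51 mm behind the grasp point.
Start: joints at [91.478, 22.042, 0.453, 0, -68.411, -14.817], TCP at [0.144, 0.608, 0.223] pointing down, gripper open.
Joint ranges: [-179.83, 179.83], [-69.29, 118.12], [-61.27, 80.66], [-181.25, 117.63], [-171.15, -9.14], [-177.46, 177.46]. Speed limits (degrees/s): [159.86, 159.86, 180, 180, 180, 180].

INTERFACE

Orientations are given as a 3x3 rotation matrix whose columns are the frame's x, y, z axes.
In Python, from station import r, cams gives the robot as it stands.
- The arm moves only by the tool play_rows, never from a script. Its argument "commands" is text: rows parted by semicolons, each of 6 numbers parted by spaces: the shift along the world's x, y, z normalised to -1 to 1, where 1 is 30 mm, then the turn, a rotation vector about the world's x, y, z normalised to -1 to 1, where 1 is 0.15 rad. A call has 1 to 20 rows; each row shifts and turns the commanded pose from where the row before left it; what a row does not reach is not made up. A row lasts 1/10 s, in which the tool goes at most 50 mm and 8.59 degrees, less where a joint would pass 70% of its speed; a pose out of reach is approached as far as the arm can. A call with a number of a shift or a turn outside -1 to 1 is refused whole. A call with a gripper value outside its range is refused whole. "grip" is the finger opening in mm, from 0 to 87, set as the call begins (left out, the last holds). The fingers move at their own pace and stop on an object; the grip force is fixed at half the most. Time passes only in rows, so rows that do not move let the fingers close. It gives the time, the measured TCP pose, the force, the opening and the grip force at its end, in the units of the state.
- r.sense(): the state, without advancing time (a new reading comes with each control period).
- cams.capture(name): name is "scene" or "side" or "wrist"; returns (picture, depth): 400x640x3 uint8, blue, green, red; 400x640 float32, m along the optical axis (not along the pixel's ray), 0 where there is no reading.
- cams.camera_info(name): a dict with "mtx" (3x3 intrinsics, pixels), "R" (3x3) and "t" (3): a world point X has camera coordinates R X + t. Camera axes: x right, y down, z forward; pixel columns grow to the right and rows downward; lengths in m; the calibration is good to about 2 mm. A picture is of the moment at which its call begins: read the wrist's pose just before it. camera_info takes no time and is no camera call; for the wrist camera it gives the pose at the moment of the call.
- r.finish_job(): hands the job in; it is judged then, once.
The state is a dict: "time_s": time; "joints": joint angles; "joint_velocities": joint speeds; "effort": joint torques, N m; "tcp_pos": TCP position; "ee_rot": TCP orientation; "wrist_force": force on the tool from outside, world axes, zero at the start; "moment": the same for the moment, N m; "gripper_width": opening from 0.0 (shut) to 1.0 (fully open); "gripper_force": force on a finger pad.
Only numpy, scipy, OpenCV 4.12 (cv2) and the standard library are available. Lean on these libraries where they do the work, as an engineer would, in place of code of your own. Each camera call takes 0.05 s, during which the arm holds its last target. There are 200 camera calls.

TASK

First turn the roller tree until its one empty branch points out over the drip tray on the tree's foot. Then take the washed ink roller off the barbed hook of the drip stand and hang it by the hole in its handle on that empty branch, so that it is left hanging still over the tray. Keep the roller off the table top, and leave the mug, the tin and the jar where they stand.

Things in the scene. Friction and masses are not known exactly. Their poses are not given: they have to be found in the camera images.
- roller: Loose ink roller, 183 mm long, 0.25 kg. Origin: centre of the round 32 mm hang hole in its wooden handle; x through the hole, y across the board, z up the handle. Board: 12 mm thick (x), 48 mm wide (y), z -30 to +60 mm. Below: handle 28 mm wide to -74, steel fork 82 mm wide, rubber cylinder 36 x 64 mm along y, lowest at -123. Hung, the origin lies about 12 mm under the rod's axis.
- grip (a point): A point to grip the loose roller: middle of the plain board 40 mm above the hole's centre, 20 mm below the board's top end; 12 mm thick (x), 48 mm wide (y). Axes of the roller. The hole's top edge is 24 mm below it, with the rod right under that edge when hung.
- stand: Drip stand, fixed: steel plate 110 x 110 x 12 mm (its centre 25 mm to +x of the post), post 16 mm thick, 225 mm high. Origin: on the table at the post's axis, z up. Its only arm, the barbed hook, points to -x (roughly to the robot): a rod 8 mm thick that slopes down outwards by 12 degrees, axis from x = 0, z = 217 mm to the tip at x = -78, z = 200.5 mm. The roller starts on it.
- seat (a point): Point on the hook rod's axis where the roller hangs at first, 46 mm out from the post's axis; axes of the stand.
- barb (a point): Top end of the barb, 5 mm thick, that slants from the hook's tip back and up to x = -70, z = 214.5 mm in the stand's frame (axes of the stand). To pass it, raise the roller until its hole's centre is about 6 mm above the rod's axis, tilt it to the rod's slope (its top towards -x), and draw it outwards along the slope.
- rack: Foot of the roller tree, fixed: round dark steel, 124 mm across. Origin: on the table on the tree's turning axis, z up. A shallow white drip tray, 96 mm (x) by 110 mm (y), 14 mm high, lies on its -x side (roughly towards the robot), from x = -52 to -148 mm.
- tray (a point): Point in the drip tray 80 mm to -x of the turning axis, 4 mm above the table; axes of the rack.
- tree (a joint): Turn of the tree, rad, anticlockwise from above. At 0 the empty branch points to the rack's +x (away from the tray), at +3.14 or -3.14 over the tray. Turns both ways to 6.3 with light friction (about 1 N at a branch) and stays where it is left. The empty branch can be pushed sideways by the closed fingers, or pinched from above.
- hub (a point): Top centre of the tree's post (18 mm thick, 225 mm high, 32 mm collar at 180 to 208 mm), on the turning axis; axes of the tree. Four branches stand 90 degrees apart; three carry rollers like the loose one, hung 75 mm from the axis across their branches, from 69 to 252 mm high; these can swing a little but do not come off.
- branch (a point): Point on the axis of the empty branch, 70 mm out from the turning axis, about 203 mm high. Axes of the tree: x points outwards along the branch (level), z up. The branch is a steel rod 8 mm thick, its axis rising outwards from 195 mm high at 10 mm out to 207 mm high at 98 mm out.
- tip (a point): Centre of the 12 mm ball at the end of the empty branch, 98 mm out from the turning axis, 207 mm high; axes of the tree.
- mug: Bystander: white mug 80 mm across, 92 mm high; origin under its centre.
- tin: Bystander: ink tin 80 mm across, 75 mm high; origin under its centre.
- jar: Bystander: glass jar 72 mm across, 100 mm high; origin under its centre.
Mind the look-alikes: they are no part of the job. Leave any turquoise look-alike of the roller alone.

How it is judged (in metres and radians):
On the way, in this order (a step that is already met when the one before it is completed fails the run):
1. the empty branch points out over the drip tray (within about 25 degrees) while the roller still hangs on the drip stand (horizontal distance between branch and tray below 0.035 m and distance between roller and seat below 0.05 m), for 0.2 s.
2. the roller is off the barbed hook (distance between roller and seat above 0.055 m and contact force between roller and stand below 0.1 N), for 0.2 s.
At the end, for the whole second after the job is handed in: The roller hangs still and released on the branch that was empty: hole centre within 10 mm sideways of the branch, 3 to 25 mm below its listed point, upright within 0.3 rad, board square to the branch within 0.6 rad, hole within 48 mm of the tray point seen from above (x of roller in the frame of branch between -0.055 and 0.034 m and y of roller in the frame of branch between -0.01 and 0.01 m and z of roller in the frame of branch between -0.025 and -0.003 m and angle between the x axis of roller and the x axis of branch, either way round below 0.6 rad and angle between roller's own z axis and vertical below 0.3 rad and horizontal distance between roller and tray below 0.048 m and linear speed of roller below 0.03 m/s and angular speed of roller below 0.3 rad/s); the robot touches nothing.
It fails at once if the roller is lowered to the table top (its hole under 126 mm high) (height (world z) of roller below 0.126 m).
It fails at once if the mug, tin or jar is moved by more than 20 mm (distance of any of mug, tin, jar from where it was at the start of the episode above 0.02 m).
It also fails if it takes over 67 s, if anything falls off the work surface, if the arm or the gripper's body presses on something with over 40 N, if the wrist force passes 120 N, or if a joint passes its speed limit or range.

## Working session

There is one attempt and no reset: what is moved stays moved. The work goes in short steps, Python scripts to look and compute and a tool call to move; the robot and the scene stay as the last step left them, time stands still between calls to the robot, and variables do not carry over. Pictures are saved under pics/ and viewed, at most 10 in all, crops included, and the job is handed in when it is done.

Besides the shell and the picture viewer there is one more tool, called as name(argument=value, ...), one argument or row to a line, values as JSON. play_rows: Moves the arm, as the interface text tells. Scaled input: -1 to 1 covers 30 mm each way for a shift and 0.15 rad each way for a turn. Its arguments: {"type":"object","properties":{"commands":{"type":"string"},"grip":{"type":"number"}},"required":["commands"]}

```bash
mkdir -p pics; ls
python3 - <<'E'
from station import r,cams
import cv2,numpy as np
s=r.sense();print(s)
for n in("scene","side"):
    p,d=cams.capture(n);cv2.imwrite(f"pics/{n}0.png",p);np.savez(f"pics/{n}0.npz",p=p,d=d)
    i=cams.camera_info(n);print(n,i, -i["R"].T@i["t"])
E
```

```text
pics
{'time_s': 0.0, 'joints': array([ 9.14798706e+01,  2.20898976e+01,  3.77971138e-01, -3.02106851e-02,
       -6.84104355e+01, -1.48149417e+01]), 'joint_velocities': array([-0.06154972, -0.01507425, -0.01675292, -0.01029487,  0.09007395,
       -0.05038338]), 'effort': array([ 2.56951290e-05, -3.90667677e+01,  1.87406552e+01,  4.21982333e+00,
        1.09104003e-02, -2.00850932e-04]), 'tcp_pos': array([0.14400736, 0.60754854, 0.22145319]), 'ee_rot': array([[ 9.72993004e-01, -2.30834195e-01, -4.34967881e-04],
       [-2.30834594e-01, -9.72990636e-01, -2.14751914e-03],
       [ 7.25011770e-05,  2.18992673e-03, -9.99997599e-01]]), 'wrist_force': array([-0.28888633, -0.02607522, -0.0379368 ]), 'moment': array([-0.01020283, -0.0102491 , -0.00575185]), 'gripper_force': 0.0, 'gripper_width': 0.9999221500546228}
scene {'mtx': array([[366.7342302 ,   0.        , 316.69097032],
       [  0.        , 366.7342302 , 204.84716383],
       [  0.        ,   0.        ,   1.        ]]), 'R': array([[-0.73500375,  0.67789299,  0.01518477],
       [ 0.49569184,  0.55246349, -0.67012961],
       [-0.4626652 , -0.48502081, -0.74208876]]), 't': array([ 0.43314265, -0.18041949,  1.4700918 ])} [1.08795425 0.51907594 0.96345699]
side {'mtx': array([[396.45371317,   0.        , 317.43940594],
       [  0.        , 396.45371317, 201.38689533],
       [  0.        ,   0.        ,   1.        ]]), 'R': array([[ 0.99982724, -0.00685675,  0.01727629],
       [ 0.0080522 , -0.67794252, -0.73507081],
       [ 0.01675253,  0.73508293, -0.67777019]]), 't': array([-0.57732919,  0.09956842,  1.17130814])} [ 0.55680534 -0.79746556  0.87704169]
```

View pics/scene0.png

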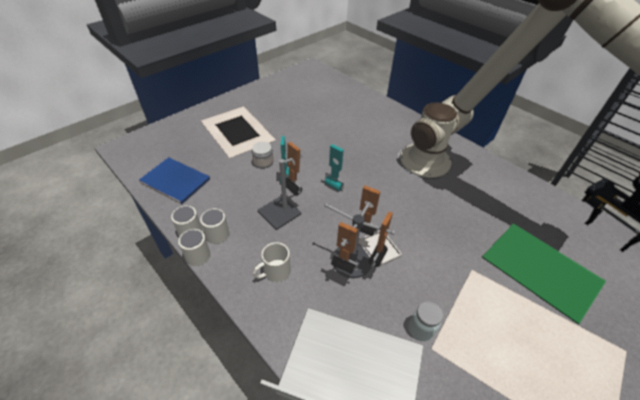

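View pics/side0.png

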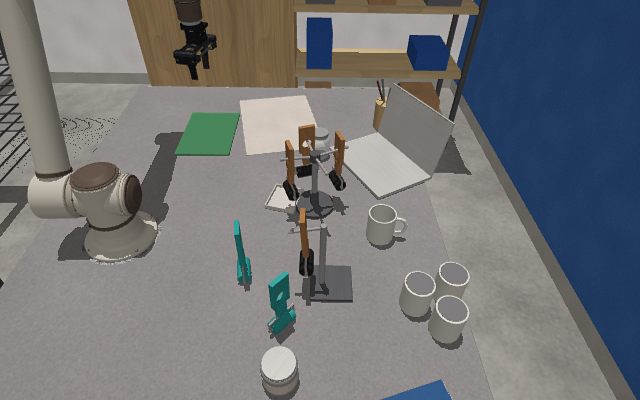

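The scene view shows the tree near (358,225), the stand's post near (283,165) and the mug near (275,260). In the side view the tree's hub is at (316,155), the stand's post top is at (323,225) with the loose roller at (304,240), and the turquoise look-alikes are at (240,250) and (281,300).

```bash
cat > h.py <<'E'
import numpy as np,cv2
from station import r,cams
def cloud(p,d,i):
    v,u=np.mgrid[:400,:640];K=i["mtx"]
    c=np.stack([(u-K[0,2])/K[0,0]*d,(v-K[1,2])/K[1,1]*d,d],-1)
    return (c-i["t"])@i["R"]
def ray(i,u,v):
    K=i["mtx"];return -i["R"].T@i["t"], i["R"].T@np.array([(u-K[0,2])/K[0,0],(v-K[1,2])/K[1,1],1])
def onz(n,u,v,z,i=None):
    o,w=ray(i or cams.camera_info(n),u,v);return o+w*(z-o[2])/w[2]
def tri(i1,p1,i2,p2):
    o1,w1=ray(i1,*p1);o2,w2=ray(i2,*p2)
    s=np.linalg.lstsq(np.c_[w1,-w2],o2-o1,rcond=None)[0]
    a=o1+s[0]*w1;b=o2+s[1]*w2;return (a+b)/2,np.linalg.norm(a-b)
def orange(p):
    h=cv2.cvtColor(p,cv2.COLOR_BGR2HSV);return cv2.inRange(h,(3,110,60),(18,255,255))
E
python3 - <<'E'
from h import *
np.set_printoptions(precision=3,suppress=True)
for n in("scene","side"):
    z=np.load(f"pics/{n}0.npz");p,d=z["p"],z["d"];i=cams.camera_info(n);W=cloud(p,d,i)
    m=orange(p)*(d>0)
    N,L,S,C=cv2.connectedComponentsWithStats(m)
    for k in range(1,N):
        if S[k,4]>60:
            q=W[L==k];q=q[(abs(q[:,0]-.6)<.3)&(abs(q[:,1])<.5)&(q[:,2]>.02)&(q[:,2]<.4)]
            if len(q)<40: continue
            print(n,S[k],"mean",q.mean(0),"min",np.percentile(q,3,0),"max",np.percentile(q,97,0))
            c=np.cov((q-q.mean(0))[:,:2].T);w,V=np.linalg.eigh(c);print("   xy long",V[:,1],np.sqrt(w))
    x0,y0,x1,y1=(230,110,430,300) if n=="scene" else (220,100,420,300)
    cv2.imwrite(f"pics/{n}0c.png",cv2.resize(p[y0:y1,x0:x1],None,fx=3,fy=3,interpolation=cv2.INTER_CUBIC))
# masks near tabletop: high points
    g=W[(W[...,2]>.2)&(W[...,2]<.235)&(abs(W[...,0]-.6)<.25)&(abs(W[...,1])<.35)]
    print(len(g))
E
```

```text
scene [288 143  11  37 194] mean [ 0.544 -0.16   0.207] min [ 0.534 -0.183  0.14 ] max [ 0.552 -0.145  0.258]
   xy long [0.007 1.   ] [0.005 0.013]
scene [361 186  19  36 296] mean [0.498 0.115 0.214] min [0.49  0.095 0.14 ] max [0.506 0.133 0.253]
   xy long [-0.306  0.952] [0.003 0.013]
scene [377 212  15  40 186] mean [0.551 0.212 0.21 ] min [0.525 0.2   0.132] max [0.564 0.218 0.254]
   xy long [-0.949 -0.317] [0.003 0.013]
scene [338 223  20  36 379] mean [0.64  0.164 0.21 ] min [0.63  0.143 0.135] max [0.648 0.182 0.254]
   xy long [-0.329  0.944] [0.003 0.013]
862
side [299 124  16  32 370] mean [0.542 0.199 0.215] min [0.52  0.191 0.162] max [0.565 0.209 0.253]
   xy long [-0.95  -0.313] [0.003 0.015]
side [334 131  11  44 327] mean [0.637 0.149 0.201] min [0.626 0.132 0.131] max [0.648 0.175 0.254]
   xy long [-0.377  0.926] [0.003 0.015]
side [285 140  10  45 296] mean [0.496 0.099 0.2  ] min [0.485 0.084 0.129] max [0.507 0.126 0.254]
   xy long [-0.404  0.915] [0.004 0.014]
side [299 208  10  50 317] mean [ 0.541 -0.183  0.211] min [ 0.533 -0.195  0.132] max [ 0.55  -0.15   0.258]
   xy long [0.016 1.   ] [0.005 0.013]
839
```

View pics/side0c.png

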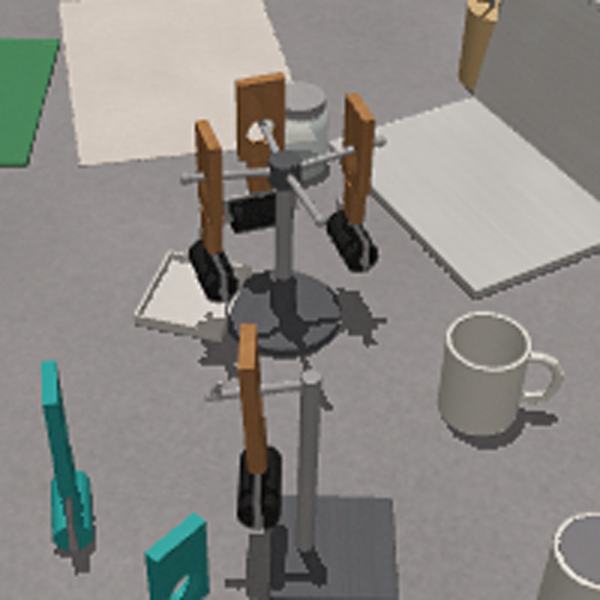

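View pics/scene0c.png

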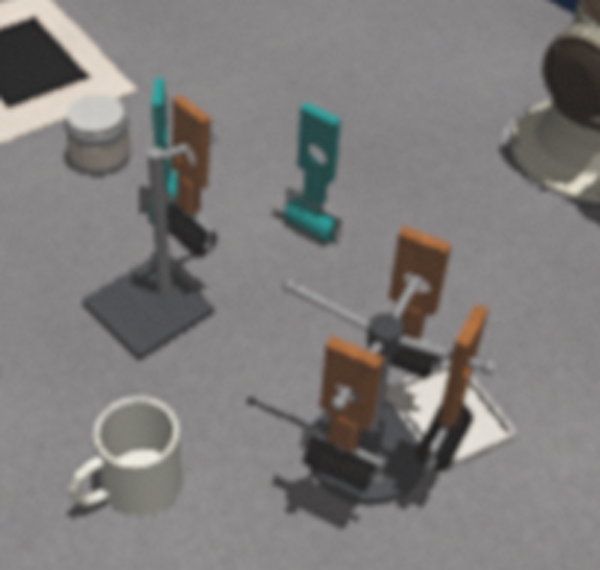

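The crops show the empty branch, with its ball tip, pointing from the hub at about (383,330) to (290,287) in the scene crop, towards the stand. Roller A is over the white tray. Next I measure the tray, post, hub and tip.

Run:
```python
from h import *
np.set_printoptions(precision=4,suppress=True)
I={n:cams.camera_info(n) for n in("scene","side")}
def s(x,y): return 220+(x-1)/3,100+(y-1)/3
def c(x,y): return 230+(x-1)/3,110+(y-1)/3
for nm,a,b in[("tip",(288,286),(320,220)),("hub",(385,322),(286,160)),("post",(157,153),(312,377)),("C tip?",(489,367),(261,124)),("hooktip",(188,162),(213,395))]:
    print(nm,tri(I["scene"],c(*a),I["side"],s(*b)))
for n in I:
    z=np.load(f"pics/{n}0.npz");p,d=z["p"],z["d"];W=cloud(p,d,I[n])
    h=cv2.cvtColor(p,cv2.COLOR_BGR2HSV)
    near=(np.hypot(W[...,0]-.568,W[...,1]-.132)<.18)&(W[...,2]<.02)
    m=near&(h[...,2]>150)&(h[...,1]<60)
    m=cv2.morphologyEx(m.astype(np.uint8),cv2.MORPH_OPEN,np.ones((2,2)))
    N,L,S,C=cv2.connectedComponentsWithStats(m)
    k=1+np.argmax(S[1:,4]);q=W[L==k]
    print(n,"tray",S[k],q.mean(0),cv2.minAreaRect((q[:,:2]*1000).astype(np.float32)),cv2.boxPoints(cv2.minAreaRect((q[:,:2]*1000).astype(np.float32))))
    f=(np.hypot(W[...,0]-.568,W[...,1]-.132)<.08)&(W[...,2]<.02)&(h[...,2]<75)
    print(" foot circ",cv2.minEnclosingCircle((W[f][:,:2]*1000).astype(np.float32)))
    f=(abs(W[...,0]-.6)<.12)&(abs(W[...,1]+.17)<.09)&(W[...,2]<.018)&(W[...,2]>.006)
    print(" plate",cv2.minAreaRect((W[f][:,:2]*1000).astype(np.float32)))
    f=(abs(W[...,0]-.59)<.025)&(abs(W[...,1]+.17)<.03)&(W[...,2]<.19)&(W[...,2]>.05)
    print(" post",np.median(W[f],0),np.percentile(W[f],[5,95],axis=0))
    f=(np.hypot(W[...,0]-.568,W[...,1]-.132)<.015)&(W[...,2]<.23)&(W[...,2]>.215)
    print(" hubtop",np.median(W[f],0),f.sum())
```

```text
tip (array([0.5983, 0.0421, 0.2075]), np.float64(0.00028768937704326693))
hub (array([0.5664, 0.1328, 0.2091]), np.float64(0.0031272963905321087))
post (array([ 0.5848, -0.1682,  0.2238]), np.float64(0.004088397999216049))
C tip? (array([0.5352, 0.2219, 0.195 ]), np.float64(0.018345186477855744))
hooktip (array([ 0.5249, -0.1672,  0.1893]), np.float64(0.0332487419233689))
scene tray [383 237  20  27 242] [0.4581 0.2039 0.0173] ((734.0989379882812, 358.904541015625), (774.6144409179688, 58.70477294921875), 28.687644958496094) [[ 380.2437  198.7331]
 [ 408.424   147.2344]
 [1087.9542  519.0759]
 [1059.7739  570.5747]]
 foot circ ((571.2390747070312, 135.01609802246094), 77.10742950439453)
 plate ((600.5338134765625, -186.89527893066406), (170.8483123779297, 171.61334228515625), 14.888837814331055)
 post [ 0.5884 -0.1649  0.1165] [[ 0.5662 -0.1724  0.0582]
 [ 0.5931 -0.1602  0.1806]]
 hubtop [nan nan nan] 0
side tray [269 188  27  22 333] [0.4605 0.1501 0.0087] ((515.1982421875, -290.6666564941406), (83.15628051757812, 1016.3114624023438), 6.814053058624268) [[ 413.6224  208.9666]
 [ 534.2052 -800.1662]
 [ 616.7741 -790.2999]
 [ 496.1913  218.8329]]
 foot circ ((571.1651000976562, 135.92205810546875), 77.01617431640625)
 plate ((616.9327392578125, -177.86648559570312), (162.5946044921875, 131.4723358154297), 5.2367119789123535)
 post [ 0.5856 -0.1769  0.1236] [[ 0.5786 -0.1793  0.0563]
 [ 0.5929 -0.1716  0.1831]]
 hubtop [nan nan nan] 0
  return _methods._mean(a, axis=axis, dtype=dtype,
  ret = um.true_divide(
```

Run:
```python
from h import *
np.set_printoptions(precision=4,suppress=True)
I={n:cams.camera_info(n) for n in("scene","side")}
def s(x,y): return 220+(x-1)/3,100+(y-1)/3
def c(x,y): return 230+(x-1)/3,110+(y-1)/3
for q in[(135,317),(176,252),(228,338)]: print("side",onz("side",*s(*q),.014))
for q in[(515,432),(457,464),(472,375)]: print("scene",onz("scene",*c(*q),.014))
for n in I:
    z=np.load(f"pics/{n}0.npz");p,d=z["p"],z["d"];W=cloud(p,d,I[n])
    h=cv2.cvtColor(p,cv2.COLOR_BGR2HSV)
    m=(d>0)&(np.hypot(W[...,0]-.568,W[...,1]-.132)<.18)&(W[...,2]<.02)&(W[...,0]<.53)&(h[...,2]>165)&(h[...,1]<60)
    q=(W[m][:,:2]*1000).astype(np.float32);print(n,"tray",m.sum(),cv2.boxPoints(cv2.minAreaRect(q)))
    f=(d>0)&(abs(W[...,0]-.6)<.12)&(abs(W[...,1]+.17)<.09)&(W[...,2]<.018)&(W[...,2]>.006)&(h[...,2]<90)
    print(" plate",cv2.minAreaRect((W[f][:,:2]*1000).astype(np.float32)))
```

```text
side [0.4108 0.1181 0.014 ]
side [0.4471 0.225  0.014 ]
side [0.51   0.0875 0.014 ]
scene [0.4384 0.2266 0.014 ]
scene [0.5135 0.2116 0.014 ]
scene [0.4141 0.1481 0.014 ]
scene tray 331 [[414.5651 106.5019]
 [503.0316 102.9301]
 [507.8473 222.2052]
 [419.3808 225.777 ]]
 plate ((610.6367797851562, -168.59532165527344), (109.15247344970703, 110.52313995361328), 89.83609008789062)
side tray 376 [[401.4739 119.6436]
 [500.9662  93.5209]
 [534.1895 220.0565]
 [434.6971 246.1792]]
 plate ((601.3903198242188, -174.437255859375), (107.12602996826172, 128.2353515625), 88.50369262695312)
```

Run:
```python
from h import *
np.set_printoptions(precision=3,suppress=True)
for n in("scene","side"):
    z=np.load(f"pics/{n}0.npz");p,d=z["p"],z["d"];W=cloud(p,d,cams.camera_info(n))
    h=cv2.cvtColor(p,cv2.COLOR_BGR2HSV);m=cv2.inRange(h,(80,100,40),(98,255,255))*(d>0)
    N,L,S,C=cv2.connectedComponentsWithStats(m)
    for k in range(1,N):
        if S[k,4]>60: q=W[L==k];print(n,S[k],np.percentile(q,[3,50,97],axis=0).tolist())
H=np.array([.566,.133]);R=.075
f=np.radians(np.r_[-44:-185:-10]);P=H+R*np.c_[np.cos(f),np.sin(f)]
print(P[0],P[-1]);print(np.diff(P,axis=0)/.03)
```

```text
scene [281 136   4  23  71] [[0.4742796388478691, -0.30065513273557815, 0.126305252497245], [0.4986091469987995, -0.2727054146997754, 0.17299747349134778], [0.5058134239019108, -0.26740686574215267, 0.1865106492329198]]
scene [325 145  18  45 366] [[0.37378305508395776, -0.15759755775135112, 0.017457070243244034], [0.3824806817656221, -0.1319821645741635, 0.10257321084922447], [0.39547424135816267, -0.10663222665910936, 0.18449519764288355]]
side [234 220  17  63 511] [[0.3624604768069351, -0.1717126298933702, 0.013962655557136541], [0.38238293757359093, -0.15441157379945686, 0.068319116080115], [0.3960807096220771, -0.1149791153580776, 0.18534644407368966]]
side [268 271  28  64 993] [[0.46945257442707866, -0.3173667713836493, 0.01833424411472178], [0.48982580506196693, -0.29579370773290714, 0.10681788603442628], [0.5137236780469114, -0.274655641288023, 0.18445671000191263]]
[0.62  0.081] [0.491 0.138]
[[-0.329 -0.286]
 [-0.374 -0.224]
 [-0.407 -0.156]
 [-0.428 -0.083]
 [-0.436 -0.008]
 [-0.43   0.068]
 [-0.412  0.142]
 [-0.381  0.211]
 [-0.339  0.274]
 [-0.286  0.329]
 [-0.224  0.374]
 [-0.156  0.407]
 [-0.083  0.428]
 [-0.008  0.436]]
```

play_rows(
  commands="0 0 1 0 0 0;0.6 -0.6 1 0 0 -1;0.67 -0.74 0.6 0 0 -1;0.67 -0.74 0 0 0 -1;0.67 -0.74 0 0 0 -1;0.67 -0.74 0 0 0 -1;0.67 -0.74 0 0 0 -1;0.67 -0.74 0 0 0 -1;0.67 -0.74 0 0 0 -0.95;0.67 -0.74 0 0 0 -1;0.67 -0.74 0 0 0 0;0.67 -0.74 0 0 0 0;0.67 -0.74 0 0 0 0;0.67 -0.74 0 0 0 0;0.67 -0.74 0 0 0 0;0.67 -0.74 0 0 0 0;0.67 -0.74 0 0 0 0;0.67 -0.74 0 0 0 0;0.67 -0.74 0 0 0 0;0.67 -0.74 0 0 0 0",
  grip=0,
)

```text
time_s: 2.1
tcp_pos: [0.5244, 0.1894, 0.3001]
ee_rot: [[-0.005, -1.0, -0.001], [-1.0, 0.005, -0.0], [0.0, 0.001, -1.0]]
wrist_force: [0.6, 0.6, 0.5]
gripper_width: 0.005
gripper_force: 0.0
```

play_rows(
  commands="0.81 -0.9 0 0 0 0;0.81 -0.9 0 0 0 0;0.81 -0.9 0 0 0 0;0.82 -0.9 0 0 0 0;0 0 0 0 0 0;0 0 -1 0 0 0;0 0 -1 0 0 0;0 0 -1 0 0 0;0 0 -0.5 0 0 0;0 0 0 0 0 0",
)

```text
time_s: 3.1
tcp_pos: [0.6192, 0.0826, 0.1923]
ee_rot: [[-0.004, -1.0, -0.007], [-1.0, 0.004, -0.002], [0.002, 0.007, -1.0]]
wrist_force: [0.1, 0.3, 0.6]
gripper_width: 0.002
gripper_force: 0.0
```

play_rows(
  commands="-0.33 -0.29 0.05 0 0 0;-0.37 -0.22 0 0 0 0;-0.41 -0.16 0 0 0 0;-0.43 -0.08 0 0 0 0;-0.44 -0.01 0 0 0 0;-0.43 0.07 0 0 0 0;-0.41 0.14 0 0 0 0;-0.38 0.21 0 0 0 0;-0.34 0.27 0 0 0 0;-0.29 0.33 0 0 0 0;-0.11 0.19 0 0 0 0;-0.11 0.19 0 0 0 0;-0.08 0.2 0 0 0 0;-0.08 0.2 0 0 0 0;-0.04 0.21 0 0 0 0;-0.04 0.21 0 0 0 0;-0.01 0.22 0 0 0 0;0 0 0 0 0 0",
)

```text
time_s: 4.9
tcp_pos: [0.4924, 0.1338, 0.1969]
ee_rot: [[-0.004, -1.0, -0.0], [-1.0, 0.004, 0.0], [-0.0, 0.0, -1.0]]
wrist_force: [-0.6, -1.0, -0.0]
gripper_width: 0.005
gripper_force: 0.0
```

Run:
```python
from h import *
for n in("scene","side"):
    p,d=cams.capture(n);np.savez(f"pics/{n}1.npz",p=p,d=d)
    x0,y0,x1,y1=(290,140,420,300) if n=="scene" else (240,90,370,250)
    cv2.imwrite(f"pics/{n}1.png",cv2.resize(p[y0:y1,x0:x1],None,fx=3,fy=3,interpolation=cv2.INTER_CUBIC))
a,b=[cv2.imread(f"pics/{n}1.png") for n in("scene","side")]
cv2.imwrite("pics/both1.png",np.hstack([a,b]))
```

```text
(no output)
```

View pics/both1.png

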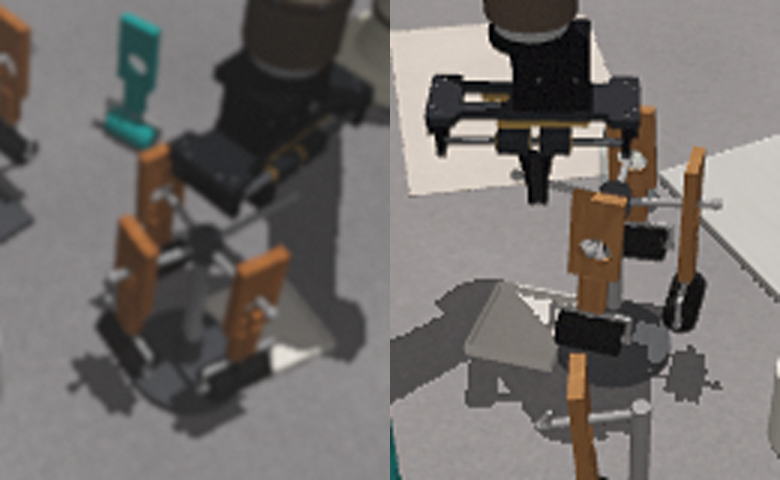

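The empty branch now points out over the tray, with its ball at about (514,175) on the right (side) half and (297,196) on the left (scene) half of the picture. The fingers are just on its near side.

Run:
```python
from h import *
I={n:cams.camera_info(n) for n in("scene","side")}
a=(290+296/3,140+195/3);b=(240+123.5/3,90+174/3)
print(tri(I["scene"],a,I["side"],b),onz("side",*b,.207),onz("scene",*a,.207))
print("hub scene",onz("scene",290+205/3,140+235/3,.225),"side",onz("side",240+225/3,90+184/3,.225))
```

```text
(array([0.46827963, 0.15898428, 0.20662852]), np.float64(0.0021921394845357146)) [0.46928258 0.15732314 0.207     ] [0.46723669 0.15920921 0.207     ]
hub scene [0.5783798  0.14480217 0.225     ] side [0.56748627 0.11719551 0.225     ]
```

play_rows(
  commands="0 -0.7 0 0 0 0;0 0 1 0 0 0;0 0 1 0 0 0;0 0 1 0 0 0;0.15 -0.9 1 0 0 0;0.16 -0.95 0 0 0 0;0.16 -0.95 0 0 0 0;0.16 -0.95 0 0 0 0;0.16 -0.95 0 0 0 0;0.16 -0.95 0 0 0 0;0.16 -0.95 0 0 0 0;0.16 -0.95 0 0 0 0;0.16 -0.95 0 0 0 0;0.16 -0.95 0 0 0 0;0 0 0 0 0 0;0 0 0 0 0 0",
  grip=40,
)

```text
time_s: 6.6
tcp_pos: [0.5399, -0.172, 0.3166]
ee_rot: [[-0.006, -1.0, -0.001], [-1.0, 0.006, 0.001], [-0.001, 0.001, -1.0]]
wrist_force: [0.4, 1.3, -0.8]
gripper_width: 0.46
gripper_force: 0.0
```

Run:
```python
from h import *
np.set_printoptions(precision=4,suppress=True)
s=r.sense();print(s["tcp_pos"],s["gripper_width"])
i=cams.camera_info("wrist");p,d=cams.capture("wrist");cv2.imwrite("pics/wrist2.png",p);W=cloud(p,d,i)
m=(orange(p)>0)&(d>0)&(W[...,2]>.235)
q=W[m];print(m.sum(),q.mean(0),np.percentile(q,[2,50,98],axis=0),cv2.minAreaRect((q[:,:2]*1000).astype(np.float32)))
```

```text
[ 0.5399 -0.172   0.3166] 0.45975551462023895
7930 [ 0.5292 -0.1936  0.3899] [[ 0.4895 -0.2077  0.2527]
 [ 0.5317 -0.196   0.4138]
 [ 0.5672 -0.1543  0.4177]] ((535.954345703125, -191.1382293701172), (72.74031066894531, 66.67589569091797), 47.12342834472656)
```

View pics/wrist2.png

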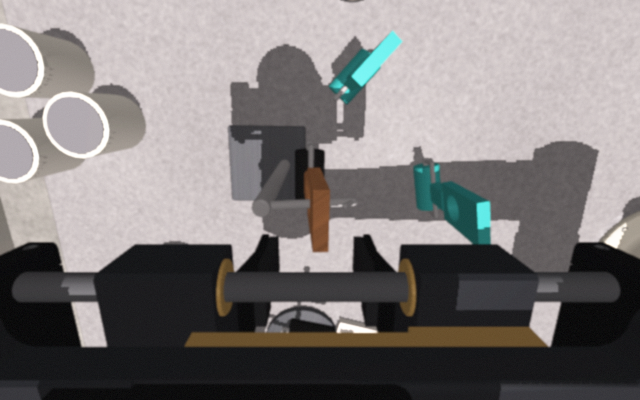

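The wrist view shows the board at (305–329, 168–250), between and ahead of the fingertips at x 265 and 368. The post top is at (262,207) and the hook runs right to about (352,205).

Run:
```python
from h import *
np.set_printoptions(precision=4,suppress=True)
i=cams.camera_info("wrist");p,d=cams.capture("wrist");W=cloud(p,d,i)
m=(orange(p)>0)&(d>0)&(W[...,2]>.1)&(W[...,2]<.30);m[:160]=0;m[255:]=0;m[:,:295]=0;m[:,340:]=0
print(m.sum(),np.percentile(W[m],[2,50,98],axis=0))
t=m&(W[...,2]>.248);q=W[t];print(t.sum(),np.percentile(q,[2,50,98],axis=0),cv2.minAreaRect((q[:,:2]*1000).astype(np.float32)))
for u,v in((262,207),(352,204)):print(W[v,u])
```

```text
1589 [[ 0.5311 -0.1929  0.1413]
 [ 0.5386 -0.1767  0.2554]
 [ 0.5506 -0.1476  0.2573]]
1041 [[ 0.531  -0.1927  0.2509]
 [ 0.5368 -0.1717  0.256 ]
 [ 0.5426 -0.147   0.2574]] ((536.53759765625, -169.21807861328125), (47.79839324951172, 12.224385261535645), 89.68033599853516)
[ 0.5838 -0.1698  0.2252]
[ 0.5078 -0.1658  0.2037]
```

play_rows(
  commands="-0.1 0.1 -0.8 0 0 0;0 0 -0.8 0 0 0;0 0 -0.8 0 0 0;0 0 -0.75 0 0 0;0 0 0 0 0 0;0 0 0 0 0 0",
)

```text
time_s: 7.3
tcp_pos: [0.5375, -0.168, 0.2233]
ee_rot: [[-0.003, -1.0, 0.0], [-1.0, 0.003, -0.001], [0.001, -0.0, -1.0]]
wrist_force: [-1.3, 0.0, -0.1]
gripper_width: 0.461
gripper_force: 0.0
```

play_rows(
  commands="0 0 0 0 0 0;0 0 0 0 0 0;0 0 0 0 0 0;0 0 0 0 0 0;0 0 0 0 0 0;0 0 0 0 0 0",
  grip=0,
)

```text
time_s: 7.9
tcp_pos: [0.5368, -0.1686, 0.2226]
ee_rot: [[-0.005, -1.0, -0.001], [-1.0, 0.005, 0.0], [-0.0, 0.001, -1.0]]
wrist_force: [-1.5, -0.6, 0.9]
gripper_width: 0.133
gripper_force: 30.0
```

play_rows(
  commands="0 0 0.15 0 0 0;0 0 0.15 0 0 0;0 0 0.15 0 0 0;0 0 0.15 0 0 0;-0.06 0 -0.01 0 -0.47 0;-0.06 0 -0.01 0 -0.47 0;-0.06 0 0 0 -0.46 0;0 0 0 0 0 0;0 0 0 0 0 0;0 0 0 0 0 0",
)

```text
time_s: 8.9
tcp_pos: [0.5322, -0.1686, 0.2401]
ee_rot: [[-0.004, -0.978, 0.207], [-1.0, 0.004, -0.0], [-0.001, -0.207, -0.978]]
wrist_force: [-0.2, 0.4, -2.0]
gripper_width: 0.139
gripper_force: 30.0
```

Run:
```python
from h import *
p,d=cams.capture("side");cv2.imwrite("pics/side3.png",cv2.resize(p[170:300,230:390],None,fx=4,fy=4,interpolation=cv2.INTER_CUBIC))
s=r.sense();print(s["tcp_pos"],s["ee_rot"][:,2],s["wrist_force"],s["moment"])
```

```text
[ 0.5322235  -0.16860028  0.23992422] [ 2.07085188e-01 -1.60470231e-04 -9.78322901e-01] [-0.49056313 -0.34018661 -0.19760746] [ 0.05736616  0.75673668 -0.01668758]
```

View pics/side3.png

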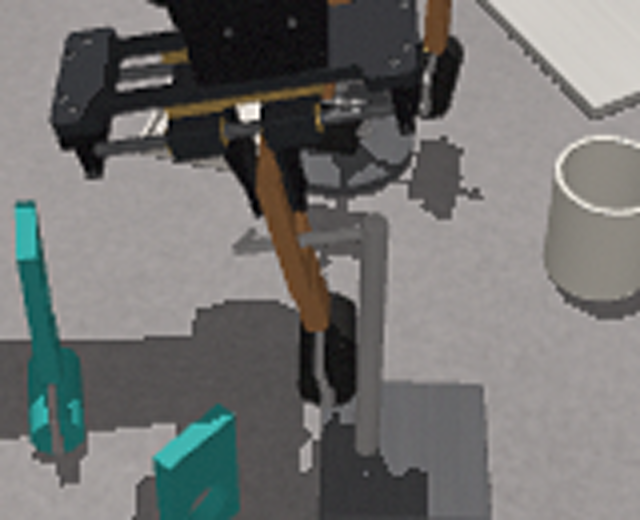

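The side view shows the board tilted with the hook and barb running through its hole (barb at about (245,243)). The rubber cylinder is close to the post, so I draw it out along the slope.

play_rows(
  commands="-0.2 0 -0.042 0 0 0;-0.2 0 -0.042 0 0 0;-0.2 0 -0.042 0 0 0;-0.2 0 -0.042 0 0 0;-0.2 0 -0.042 0 0 0;0 0 0 0 0 0",
)

```text
time_s: 9.55
tcp_pos: [0.5007, -0.1686, 0.2335]
ee_rot: [[-0.005, -0.978, 0.208], [-1.0, 0.005, 0.0], [-0.001, -0.208, -0.978]]
wrist_force: [0.2, 0.7, -2.1]
gripper_width: 0.135
gripper_force: 30.0
```

play_rows(
  commands="-0.2 0 -0.042 0 0 0;-0.2 0 -0.042 0 0 0;-0.2 0 -0.042 0 0 0;-0.2 0 -0.042 0 0 0;-0.2 0 -0.042 0 0 0;0 0 0 0 0 0;0 0 0.4 0 0 0;0 0 1 0 0 0;0 0 1 0 0.47 0;0 0 0.6 0 0.47 0;0 0 0 0 0.46 0;0 0 0 0 0 0;0 0 0 0 0 0",
)

```text
time_s: 10.85
tcp_pos: [0.4718, -0.1684, 0.3164]
ee_rot: [[-0.005, -1.0, -0.0], [-1.0, 0.005, 0.0], [-0.0, 0.0, -1.0]]
wrist_force: [0.0, -0.6, -2.6]
gripper_width: 0.131
gripper_force: 30.0
```

Run:
```python
from h import *
np.set_printoptions(precision=4,suppress=True)
s=r.sense();print(s["tcp_pos"],s["ee_rot"],s["wrist_force"])
for n in("scene","side"):
    i=cams.camera_info(n);p,d=cams.capture(n);W=cloud(p,d,i)
    m=(orange(p)>0)&(d>0)&(np.linalg.norm(W[...,:2]-s["tcp_pos"][:2],axis=-1)<.06)&(W[...,2]>.1)
    q=W[m];print(n,m.sum(),np.percentile(q,[2,50,98],axis=0))
    # edge centre line tilt: fit x vs z, y vs z
    print(np.polyfit(q[:,2],q[:,0],1),np.polyfit(q[:,2],q[:,1],1))
```

```text
[ 0.4718 -0.1684  0.3164] [[-0.0046 -1.     -0.0002]
 [-1.      0.0046  0.0005]
 [-0.0005  0.0002 -1.    ]] [ 0.0418 -0.635  -2.5692]
scene 176 [[ 0.4705 -0.1834  0.2285]
 [ 0.4764 -0.1551  0.2777]
 [ 0.4805 -0.1434  0.351 ]]
[-0.005   0.4777] [ 0.1333 -0.1954]
side 390 [[ 0.4636 -0.1955  0.2234]
 [ 0.4731 -0.191   0.305 ]
 [ 0.4799 -0.1515  0.4156]]
[-0.0324  0.4825] [ 0.0145 -0.1888]
```

play_rows(
  commands="0 0.4 0 0 0 0;0 0.8 0 0 0 0;-0.13 0.95 0 0 0 -0.3;-0.13 0.95 0 0 0 -0.3;-0.13 0.95 0 0 0 -0.3;-0.13 0.95 0 0 0 -0.3;-0.13 0.95 0 0 0 -0.3;-0.13 0.95 0 0 0 -0.25;-0.13 0.95 0 0 0 0;-0.13 0.95 0 0 0 0;-0.13 0.95 0 0 0 0;-0.1 0.8 0 0 0 0;0 0.5 0 0 0 0;0 0.2 0 0 0 0;0 0 -0.6 0 0 0;0 0 -0.8 0 0 0;0 0 -0.8 0 0 0;0 0 -0.55 0 0 0;0 0 0 0 0 0;0 0 0 0 0 0",
)

```text
time_s: 12.95
tcp_pos: [0.4341, 0.1686, 0.2355]
ee_rot: [[-0.264, -0.964, 0.001], [-0.964, 0.264, -0.0], [0.0, -0.001, -1.0]]
wrist_force: [0.3, 0.4, -1.3]
gripper_width: 0.135
gripper_force: 30.0
```

Run:
```python
from h import *
np.set_printoptions(precision=4,suppress=True)
s=r.sense();print(s["tcp_pos"],s["ee_rot"],s["wrist_force"])
o=[]
for n,(x0,y0,x1,y1) in dict(scene=(310,120,440,280),side=(220,90,350,250)).items():
    p,d=cams.capture(n);np.savez(f"pics/{n}4.npz",p=p,d=d)
    o.append(cv2.resize(p[y0:y1,x0:x1],None,fx=3,fy=3,interpolation=cv2.INTER_CUBIC))
cv2.imwrite("pics/both4.png",np.hstack(o))
```

```text
[0.4341 0.1686 0.2355] [[-0.2642 -0.9645  0.0008]
 [-0.9645  0.2642 -0.0003]
 [ 0.     -0.0009 -1.    ]] [ 0.3077  0.3875 -1.3258]
```

View pics/both4.png

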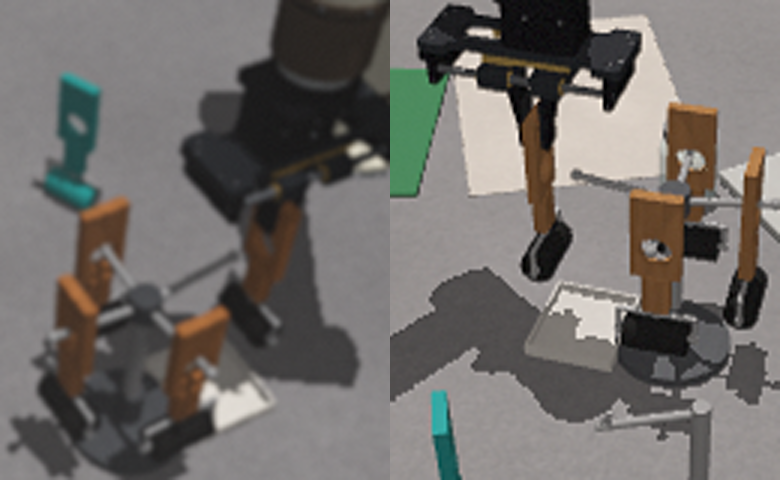

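The tip ball shows at about (236,256) in the left (scene) half and (577,175) in the right (side) half. The roller hangs just outside it and upright.

Run:
```python
from h import *
np.set_printoptions(precision=4,suppress=True)
I={n:cams.camera_info(n) for n in("scene","side")}
a=(310+235/3,120+255/3);b=(220+186/3,90+174/3)
T,e=tri(I["scene"],a,I["side"],b);print("tip",T,e)
A=onz("side",220+174/3,90+282/3,.014);B=onz("side",220+134/3,90+356/3,.014);print("tray edge",A,B)
s=r.sense();t=s["tcp_pos"];ax=np.array([-.9645,.2642]);ay=np.array([.2642,.9645])
for n in I:
    z=np.load(f"pics/{n}4.npz");p,d=z["p"],z["d"];W=cloud(p,d,I[n])
    m=(orange(p)>0)&(d>0)&(np.linalg.norm(W[...,:2]-t[:2],axis=-1)<.045)&(W[...,2]>.14)&(W[...,2]<.27)
    q=W[m];l=np.c_[(q[:,:2]-t[:2])@ax,(q[:,:2]-t[:2])@ay,q[:,2]]
    print(n,m.sum(),np.percentile(l,[2,50,98],axis=0))
print("tip in tool",(T[:2]-t[:2])@ax,(T[:2]-t[:2])@ay)
```

```text
tip [0.4703 0.1587 0.2073] 0.003386274055284044
tray edge [0.446  0.2232 0.014 ] [0.4122 0.1029 0.014 ]
scene 269 [[-0.0085 -0.0191  0.1451]
 [-0.0046  0.0119  0.1966]
 [ 0.0045  0.0235  0.2692]]
side 272 [[-0.0096 -0.0274  0.1437]
 [-0.0044 -0.0166  0.2048]
 [ 0.0044  0.0155  0.2693]]
tip in tool -0.03728848915905861 -0.0006048123204908719
```

play_rows(
  commands="0.23 -0.062 0 0 0 0;0.23 -0.062 0 0 0 0;0.23 -0.062 0 0 0 0;0.23 -0.062 0 0 0 0;0.23 -0.062 0 0 0 0;0.23 -0.062 0 0 0 0;0.23 -0.062 0 0 0 0;0.23 -0.062 0 0 0 0;0 0 0 0 0 0;0 0 0 0 0 0",
)

```text
time_s: 14.05
tcp_pos: [0.4888, 0.1539, 0.2347]
ee_rot: [[-0.264, -0.964, -0.001], [-0.964, 0.264, -0.0], [0.0, 0.0, -1.0]]
wrist_force: [-0.5, 0.0, -1.8]
gripper_width: 0.139
gripper_force: 30.0
```

play_rows(
  commands="0 0 -0.15 0 0 0;0 0 -0.15 0 0 0;0 0 -0.1 0 0 0;0 0 -0.07 0 0 0;0 0 0 0 0 0;0 0 0 0 0 0",
)

```text
time_s: 14.65
tcp_pos: [0.4889, 0.1541, 0.2208]
ee_rot: [[-0.264, -0.965, 0.0], [-0.965, 0.264, 0.0], [-0.0, -0.0, -1.0]]
wrist_force: [0.7, 0.4, -2.4]
gripper_width: 0.136
gripper_force: 30.0
```

play_rows(
  commands="0 0 -0.04 0 0 0;0 0 -0.04 0 0 0;0 0 0 0 0 0;0 0 0 0 0 0",
)

```text
time_s: 15.05
tcp_pos: [0.4892, 0.1542, 0.2196]
ee_rot: [[-0.263, -0.965, 0.002], [-0.965, 0.263, 0.0], [-0.001, -0.001, -1.0]]
wrist_force: [-2.7, -0.4, 6.0]
gripper_width: 0.133
gripper_force: 30.0
```

Run:
```python
from h import *
p,d=cams.capture("side")
a=cv2.resize(p[90:250,220:350],None,fx=3,fy=3,interpolation=cv2.INTER_CUBIC)
p,d=cams.capture("scene")
b=cv2.resize(p[120:280,310:440],None,fx=3,fy=3,interpolation=cv2.INTER_CUBIC)
cv2.imwrite("pics/both5.png",np.hstack([b,a]))
```

```text
(no output)
```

View pics/both5.png

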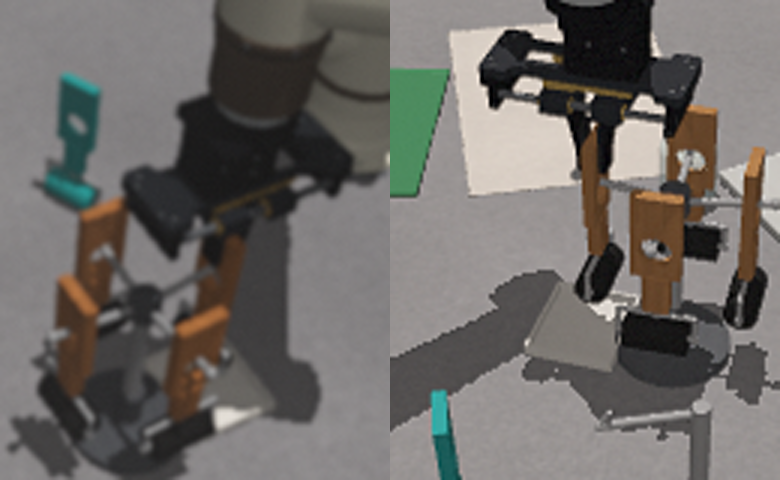

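The board is on the branch between the ball (575,175, right half) and the hub, and the upward force shows that it rests on the rod. I release it now.

play_rows(
  commands="0 0 0.02 0 0 0;0 0 0 0 0 0;0 0 0 0 0 0",
)

```text
time_s: 15.45
tcp_pos: [0.4891, 0.1542, 0.2196]
ee_rot: [[-0.264, -0.965, 0.001], [-0.965, 0.264, 0.0], [-0.001, -0.001, -1.0]]
wrist_force: [-1.7, 0.3, 6.0]
gripper_width: 0.133
gripper_force: 30.0
```

play_rows(
  commands="0 0 0 0 0 0;0 0 0 0 0 0;0 0 0 0 0 0;0 0 0 0 0 0;0 0 0 0 0 0;0 0 0.3 0 0 0;0 0 0.6 0 0 0;0 0 1 0 0 0;0 0 1 0 0 0;0 0 1 0 0 0;0 0 1 0 0 0;-0.5 0 0 0 0 0;-1 0 0 0 0 0;-1 0 0 0 0 0;0 0 0 0 0 0;0 0 0 0 0 0;0 0 0 0 0 0;0 0 0 0 0 0;0 0 0 0 0 0;0 0 0 0 0 0",
  grip=40,
)

```text
time_s: 17.45
tcp_pos: [0.4142, 0.1541, 0.3656]
ee_rot: [[-0.264, -0.964, -0.001], [-0.964, 0.264, -0.001], [0.001, 0.0, -1.0]]
wrist_force: [0.3, 0.1, -0.4]
gripper_width: 0.464
gripper_force: 0.0
```

Run:
```python
from h import *
np.set_printoptions(precision=4,suppress=True)
H=np.array([.566,.133]);ax=np.array([-.966,.258]);ay=np.array([-.258,-.966])
for k in range(2):
  o=[]
  for n,(x0,y0,x1,y1) in dict(scene=(310,120,440,280),side=(220,90,350,250)).items():
    i=cams.camera_info(n);p,d=cams.capture(n);W=cloud(p,d,i)
    o.append(cv2.resize(p[y0:y1,x0:x1],None,fx=3,fy=3,interpolation=cv2.INTER_CUBIC))
    m=(orange(p)>0)&(d>0)&(np.linalg.norm(W[...,:2]-[.49,.153],axis=-1)<.045)&(W[...,2]>.12)&(W[...,2]<.3)
    q=W[m];l=np.c_[(q[:,:2]-H)@ax,(q[:,:2]-H)@ay,q[:,2]]
    print(n,m.sum(),np.percentile(l,[2,50,98],axis=0).tolist(),np.polyfit(l[:,2],l[:,0],1))
  # let some time pass by camera calls only
cv2.imwrite("pics/both6.png",np.hstack(o))
```

```text
scene 285 [[0.07083374352922552, -0.025072380542075813, 0.14944850460917006], [0.07536563012908917, -0.00917165544352922, 0.22283598171880575], [0.08432674648219071, 0.015289680901913981, 0.25428781408502976]] [-0.0363  0.0838]
side 283 [[0.0702091789604566, -0.017841393731334303, 0.1274556348995551], [0.07600000350372146, 0.014977679933962972, 0.20422795308751235], [0.08644898092912293, 0.02715981386644728, 0.25446415032587044]] [-0.0509  0.0869]
scene 286 [[0.0707091547638353, -0.024930455168774204, 0.15075511695139684], [0.07525753177450609, -0.009331197324325446, 0.22275261260598936], [0.08456519078070658, 0.015751146535766265, 0.2548790064411245]] [-0.0357  0.0837]
side 287 [[0.07020851021783633, -0.018275844713495682, 0.12691667939181578], [0.07579359312614627, 0.015605539296259224, 0.20552254942510967], [0.0863059366696965, 0.026752519454558327, 0.2548894266319622]] [-0.0514  0.087 ]
```

View pics/both6.png

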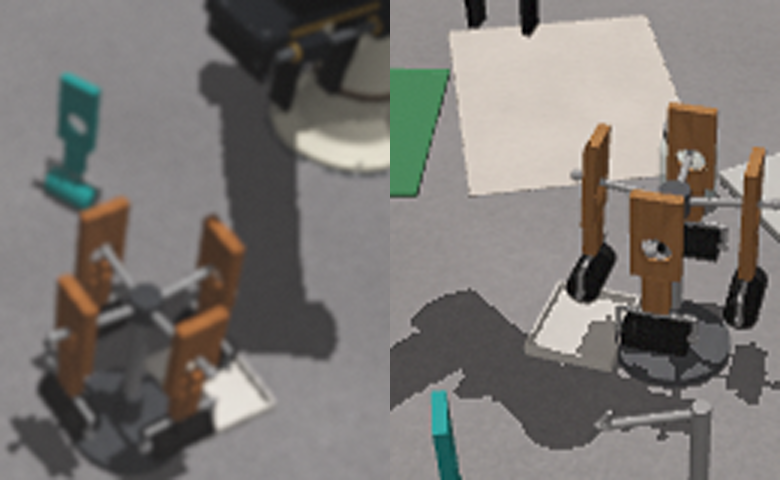

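The roller hangs on the branch about 77 mm out, its top near 255 mm high and its tilt small, with the gripper clear. I let it settle for 2 s and hand in.

play_rows(
  commands="0 0 0 0 0 0;0 0 0 0 0 0;0 0 0 0 0 0;0 0 0 0 0 0;0 0 0 0 0 0;0 0 0 0 0 0;0 0 0 0 0 0;0 0 0 0 0 0;0 0 0 0 0 0;0 0 0 0 0 0;0 0 0 0 0 0;0 0 0 0 0 0;0 0 0 0 0 0;0 0 0 0 0 0;0 0 0 0 0 0;0 0 0 0 0 0;0 0 0 0 0 0;0 0 0 0 0 0;0 0 0 0 0 0;0 0 0 0 0 0",
)

```text
time_s: 19.65
tcp_pos: [0.4139, 0.154, 0.366]
ee_rot: [[-0.264, -0.965, 0.0], [-0.965, 0.264, 0.0], [-0.0, -0.0, -1.0]]
wrist_force: [-0.3, 1.0, 0.5]
gripper_width: 0.461
gripper_force: 0.0
```

```bash
python3 -c "
from station import r
print(r.finish_job())"
```

```text
the job is handed in; nothing more can be done
None
```

I turned the tree's empty branch over the tray, moved the roller from the barbed hook to that branch, and handed the job in at about 20 s; it hung about 77 mm out over the tray with the gripper clear, but no verdict came back.

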